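Heft the blank boxes and weigh the zirconia blank

ROBOT

A 6-joint arm with a two-finger parallel gripper is mounted at the origin on the work surface. World frame = base frame: x ahead of the robot, y to its left, z up, the work surface at z = 0. Lengths are in mm, angles in rad, forces in N, time in s.
With the tool pointing down it reaches from about 350 to 975 mm from the base axis. Payload 7.1 kg.
Tool frame: the origin (TCP) lies on the front face of the gripper's body, between the roots of the fingers; the fingertips stand 80 mm ahead of it and the grasp point (between the pads) lies 61 mm ahead of it (env.tips_ahead is the distance from the TCP to the fingertips, in mm); z points along the fingers, y is the direction in which the jaws open and shut (so a half turn about z gives the same grasp; the last joint's range is limited). The gripper opens to 88 mm and grips with 3 to 60 N. Pads are 20 mm wide; open, the fingers measure 115 mm over their backs; the gripper's body (75 mm by 178 mm) begins 61 mm behind the grasp point.
Start: joints at [-1.256, 0.423, 1.63, -0, 1.089, -0.019], TCP at [204.79, -590.48, 302.675] pointing down, gripper open.
Joint ranges: [-3, 3], [-0.9, 2.11], [0.09, 2.58], [-1.31, 4.45], [0.11, 2.69], [-2.54, 2.54]. Speed limits (rad/s): [2.39, 2.39, 3.01, 3.14, 3.14, 3.14].

INTERFACE

Orientations are given as a unit quaternion [x, y, z, w].
In Python, from station import env, set_gripper, viewer, workorder gives the robot as it stands. Calls block until the motion is done:
- env.reach(position, orientation): joint-space move of the TCP to a pose.
- env.move_l(position, rot=None, rate=150, f_stop=None): straight line of the TCP; rot=None keeps the orientation; rate is the mean speed in mm/s. With f_stop (N) it stops when the force on the tool has changed by that much, and returns True; else False.
- env.move_joints(angles): joint-space move.
- set_gripper(opening): finger opening in mm; the grip force is fixed at half the most; returns when the fingers have stopped.
- env.hold(seconds).
- env.ik(position, orientation): joint angles nearest the present ones, or None.
- env.read_state(): the state.
- viewer.camera(name): name is "side" or "top" or "wrist"; returns the picture (400x640x3 uint8, blue, green, red); there is no depth.
- viewer.camera_params(name): a dict with "fx", "fy", "cx", "cy" (pixels), "pose" (4x4, takes a point from camera to world coordinates); the wrist camera has in their place "tool_from_camera" (4x4, takes a point from camera to tool coordinates, whose origin is the TCP and whose axes are the flange's). Camera axes: x right, y up, looking along -z (the intrinsics and any distortion apply to the point x, -y, -z); pixel columns grow to the right and rows downward; lengths in mm; the calibration is good to about 2 mm. A picture is of the moment at which its call begins: read the wrist's pose just before it. camera_params takes no time and is no camera call.
A pose or a line that the arm cannot do raises env.IKError and nothing moves.
- workorder.sign_off(): hands the job in, once; it reports no verdict.
The state is a dict: "time_s": time; "qpos": joint angles; "dq": joint speeds; "tau": joint torques, N m; "tool_pos": TCP position; "orientation": TCP orientation; "force": force on the tool from outside, world axes, zero at the start; "wrist_torque": the same for the moment, N m; "width": finger opening in mm.
Only numpy, scipy, OpenCV 4.12 (cv2) and the standard library are available. Lean on these libraries where they do the work, as an engineer would, in place of code of your own. Each camera call takes 0.05 s, during which the arm holds its last target. There are 200 camera calls.

TASK

Each of the three identical grey boxes on the dental bench holds a white milling blank: one is heavy zirconia, the other two are light acrylic. Pick the boxes up to feel which is the heavy one, set them back down upright on the bench clear of the scale, then open the heavy box, lift its blank out and set it down gently, without dropping it, on the bench scale's pan. Leave the other two boxes shut and the cast, jar and spatula where they are.

Things in the scene. Friction and masses are not known exactly. Their poses are not given: they have to be found in the camera images.
- box_1_center (a point): centre of box 1 of three identical loose grey plastic boxes: 96 (x) x 64 (y) x 62 mm high, plus a 5 mm hinged lid (67 mm shut); walls 3 mm, floor 4 mm. The point is half-way up the body, 31 mm above its underside. Own axes: z up, x from the lid's tab (front, -x) to the hinge (rear, +x). Box with lid weighs about 200 g empty (10 percent either way)
- lid_1_tab (a point): grip point of the lid tab of box 1: a flat tab 14 mm wide (y), 6 mm thick (z), that juts out 28 mm from the lid's front edge; this point is 16 mm out from that edge, in the tab's middle, 65 mm above the box's underside when shut. Moves with the lid; axes as the box's when shut, turning with the lid.
- lid_1_hinge (a point): hinge line of box 1's lid, at its middle: the top rear edge of the box, 48 mm towards +x of the box's middle and 62 mm above its underside; the line runs along the box's y. The tab's grip point lies 112 mm from it.
- lid_1 (a joint): opening angle of the lid of box 1 in rad: 0 shut, 1.57 upright, 2.1 fully open (leaning back); the lid is plain (no catch), weighs 30 g, and its hinge is just stiff enough to stay where it is left
- box_2_center (a point): the same point of box 2, like box 1. In the middle of every box stands one white blank in a foam nest 14 mm deep, with 3 mm play all round: a disc 42 mm across and 26 mm high with a steel stub, 12 mm in diameter, standing 26 mm up from its centre (stub top 52 mm above the blank's foot, 56 mm above the box's underside, 6 mm below the open rim)
- lid_2_tab (a point): the same point of the lid of box 2
- lid_2_hinge (a point): the same point of box 2
- lid_2 (a joint): opening angle of the lid of box 2 in rad: 0 shut, 1.57 upright, 2.1 fully open (leaning back)
- box_3_center (a point): the same point of box 3, like box 1. The zirconia blank weighs about 267 g, each of the two acrylic ones about 75 g (10 percent either way), so a full box weighs about 467 g or 275 g; the blanks look alike, and which box holds which changes every time
- lid_3_tab (a point): the same point of the lid of box 3
- lid_3_hinge (a point): the same point of box 3
- lid_3 (a joint): opening angle of the lid of box 3 in rad: 0 shut, 1.57 upright, 2.1 fully open (leaning back)
- scale: small spring bench scale fixed on the bench: white base 100 x 100 x 30 mm, with a round steel pan above it, 104 mm across; origin at the centre of the base's underside on the bench, z up
- pan_top (a point): middle of the pan's floor, where the blank is to stand; 60 mm above the bench when unloaded, moves with the pan. The pan's rim is 10 mm high over its underside (6 mm over its floor), the floor 100 mm across
- pan (a joint): how far the pan has sunk, in m: 0 unloaded, 0.018 on its stop. Springy, 0.6 N per mm after a 0.2 N start: the zirconia blank sinks it about 4 mm, an acrylic one about 1 mm; a sinking of 12 mm or more means it was pressed hard (over 7 N) or something was dropped on it
- cast: bystander: loose plaster dental cast, 46 x 62 x 25 mm; origin at the centre of its underside
- jar: bystander: loose six-sided clear jar with white cap, 60 mm across, 58 mm high; origin at the centre of its underside
- spatula: bystander: loose spatula lying flat, 150 mm long; origin at its underside near the middle, its x along its length

How it is judged:
By the outcome, as a careful person would: the job done as asked, in the order asked, and still so for the second after the job is handed in, with the robot touching nothing.
It also fails if it takes over 72 s, if anything falls off the work surface, if the arm or the gripper's body presses on something with over 40 N, if the wrist force passes 120 N, or if a joint passes its speed limit or range.

## Working session

There is one attempt and no reset: what is moved stays moved. The work goes in short steps, each a Python script; the robot and the scene stay as the last script left them, time stands still between calls to the robot, and variables do not carry over. Pictures are saved under pics/ and viewed, about 8 in all and at most 12, crops included, and the job is handed in when it is done.

```bash
ls; mkdir -p pics
python3 - <<'E'
from station import env, set_gripper, viewer, workorder
import cv2,numpy as np
np.set_printoptions(precision=4,suppress=True)
for n in ("top","side"):
    cv2.imwrite(f"pics/{n}0.png",viewer.camera(n)); print(n,viewer.camera_params(n))
print(viewer.camera_params("wrist"))
s=env.read_state();print(s)
E
```

```text
pics
top {'fx': 429.9706163270222, 'fy': 429.9706163270222, 'cx': 318.1442422795182, 'cy': 197.16655646272432, 'pose': array([[ -0.0202,   0.9912,  -0.1311, 444.7679],
       [ -0.9998,  -0.0196,   0.0059,  22.0209],
       [  0.0033,   0.1312,   0.9914, 952.084 ],
       [  0.    ,   0.    ,   0.    ,   1.    ]])}
side {'fx': 431.3122335883355, 'fy': 431.3122335883355, 'cx': 324.3045823476122, 'cy': 197.38628780147118, 'pose': array([[ -0.6896,   0.5589,  -0.4605, 155.0883],
       [ -0.7242,  -0.5289,   0.4425, 426.2552],
       [  0.0038,   0.6387,   0.7695, 791.0215],
       [  0.    ,   0.    ,   0.    ,   1.    ]])}
{'fx': 275.92007115944733, 'fy': 275.92007115944733, 'cx': 315.7881823699596, 'cy': 198.84805700261654, 'tool_from_camera': array([[ -0.0005,   0.9663,   0.2575,  72.0674],
       [  1.    ,   0.0004,   0.0002,   0.4339],
       [  0.0001,   0.2575,  -0.9663, -82.4581],
       [  0.    ,   0.    ,   0.    ,   1.    ]])}
{'time_s': 0.1, 'qpos': array([-1.256 ,  0.4237,  1.6306, -0.    ,  1.0886, -0.019 ]), 'dq': array([-0.0006, -0.0015, -0.0023, -0.002 ,  0.0005, -0.0015]), 'tau': array([  0.0006, -54.5613, -27.4327,   0.0646,   0.0188,  -0.    ]), 'tool_pos': array([ 204.6732, -590.1294,  302.0165]), 'orientation': array([ 0.9861,  0.1661, -0.0001, -0.0007]), 'force': array([ 0.1012, -0.8328, -0.9331]), 'wrist_torque': array([ 0.0728, -0.0131,  0.0083]), 'width': 87.34203546043626}
```

View pics/top0.png

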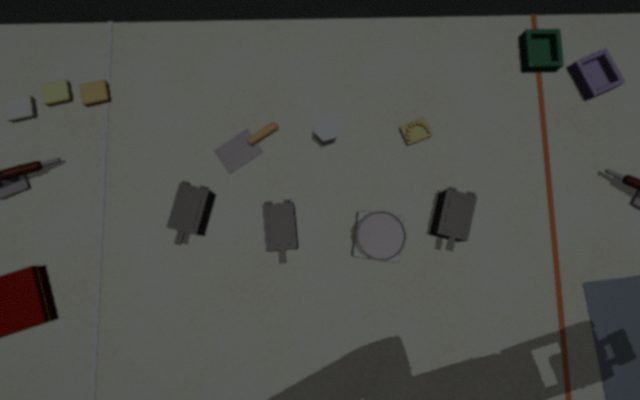

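View pics/side0.png

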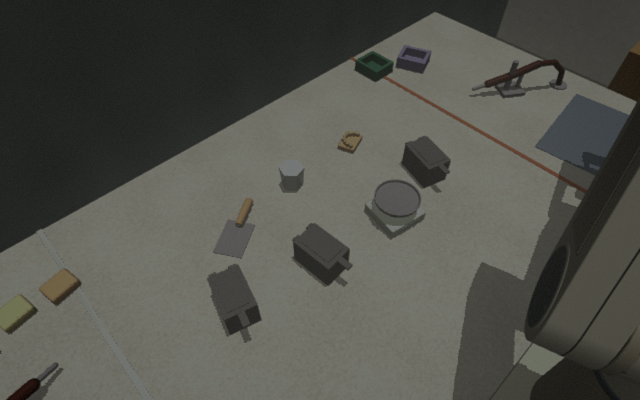

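Top view shows the three lids near (188,208), (281,226), (457,215), all with tabs pointing down (towards the robot). The pan is at (381,236); the cast, jar and spatula lie beyond them. The side view agrees. Next I'll measure them.

```bash
cat > h.py <<'E'
from station import env, set_gripper, viewer, workorder
import cv2,numpy as np
from scipy.spatial.transform import Rotation as R
np.set_printoptions(precision=3,suppress=True)
def onplane(uv,z,P,T):
    uv=np.atleast_2d(np.asarray(uv,float))
    d=np.c_[(uv[:,0]-P['cx'])/P['fx'],-(uv[:,1]-P['cy'])/P['fy'],-np.ones(len(uv))]@T[:3,:3].T
    return T[:3,3]+d*((z-T[2,3])/d[:,2])[:,None]
def wristT(s,P):
    T=np.eye(4);T[:3,:3]=R.from_quat(s['orientation']).as_matrix();T[:3,3]=s['tool_pos'];return T@P['tool_from_camera']
def quat(yaw,tilt=0): # tool down, tool x at world angle yaw; tilt about tool y
    return (R.from_euler('z',yaw)*R.from_euler('x',np.pi)*R.from_euler('y',tilt)).as_quat()
E
python3 - <<'E'
from h import *
im=cv2.imread('pics/top0.png');P=viewer.camera_params('top')
for p in [(188,208),(281,226),(457,215),(183,238),(381,236),(300,260),(207,212),(436,215)]: print(p,im[p[1],p[0]])
hsv=cv2.cvtColor(im,cv2.COLOR_BGR2HSV)
g=im.max(2); m=((g>55)&(g<102)).astype(np.uint8)*255
m[:170]=0;m[280:]=0
m=cv2.morphologyEx(m,cv2.MORPH_OPEN,np.ones((3,3)))
mo=cv2.morphologyEx(m,cv2.MORPH_OPEN,np.ones((15,15)))
cs,_=cv2.findContours(mo,cv2.RETR_EXTERNAL,cv2.CHAIN_APPROX_NONE)
for c in cs:
    if cv2.contourArea(c)<400: continue
    w=onplane(c[:,0],67,P,P['pose'])[:,:2].astype(np.float32)
    (cx,cy),sz,a=cv2.minAreaRect(w); print(cv2.contourArea(c),cx,cy,sz,a,cv2.boundingRect(c))
cr=cv2.resize(im[165:285,140:500],None,fx=2.2,fy=2.2,interpolation=cv2.INTER_CUBIC);cr2=cv2.resize(m[165:285,140:500],None,fx=2.2,fy=2.2)
cv2.imwrite('pics/c1.png',np.vstack([cv2.convertScaleAbs(cr,alpha=1.6),cv2.cvtColor(cr2,cv2.COLOR_GRAY2BGR)]))
E
```

```text
(188, 208) [50 52 53]
(281, 226) [59 60 60]
(457, 215) [52 55 56]
(183, 238) [41 45 45]
(381, 236) [89 88 89]
(300, 260) [87 93 91]
(207, 212) [ 9 10 10]
(436, 215) [11  8 10]
65482.0 507.08917236328125 14.50897216796875 (1323.881591796875, 225.0679931640625) 88.83283233642578 (0, 170, 640, 110)
```

View pics/c1.png

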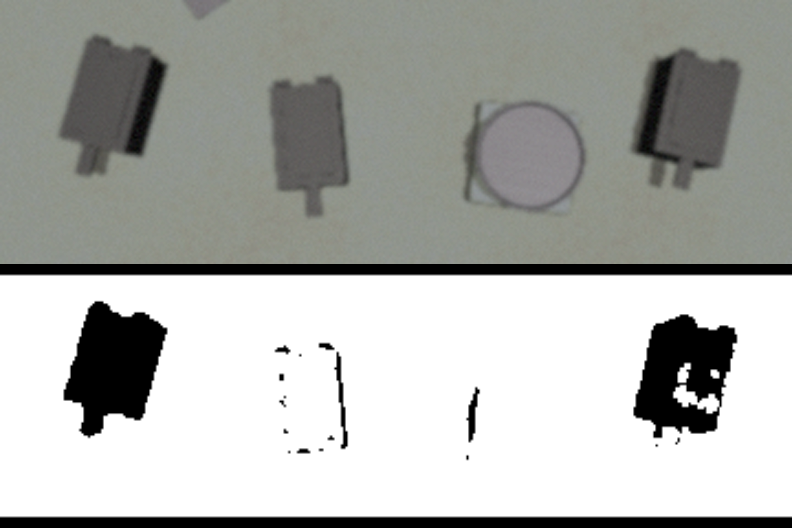

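The crop shows clean lid tops, with dark shaded sides and shadows beside boxes 1 and 3. My threshold was too high, so I'm redoing the mask.

Run:
```python
from h import *
im=cv2.imread('pics/top0.png');P=viewer.camera_params('top')
g=cv2.GaussianBlur(im,(3,3),0).max(2); m=((g>32)&(g<74)).astype(np.uint8)*255
m[:170]=0;m[280:]=0
mo=cv2.morphologyEx(m,cv2.MORPH_OPEN,np.ones((13,13)))
cs,_=cv2.findContours(mo,cv2.RETR_EXTERNAL,cv2.CHAIN_APPROX_NONE)
for c in cs:
    if not 400<cv2.contourArea(c)<3000: continue
    w=onplane(c[:,0],67,P,P['pose'])[:,:2].astype(np.float32)
    (cx,cy),sz,a=cv2.minAreaRect(w); print('box',cx,cy,sz,a,cv2.boundingRect(c))
i=im.astype(int);pm=((i[...,0]>78)&(i[...,1]-i[...,0]<2)&(i[...,2]-i[...,1]>-1)).astype(np.uint8)*255
pm[:200]=0;pm[270:]=0;pm[:,:345]=0;pm[:,410:]=0
pm=cv2.morphologyEx(pm,cv2.MORPH_OPEN,np.ones((5,5)))
cs,_=cv2.findContours(pm,cv2.RETR_EXTERNAL,cv2.CHAIN_APPROX_NONE);c=max(cs,key=cv2.contourArea)
w=onplane(c[:,0],60,P,P['pose'])[:,:2].astype(np.float32);print('pan',cv2.minEnclosingCircle(w),cv2.fitEllipse(w))
```

```text
box 501.89013671875 95.83815002441406 (100.31379699707031, 67.68250274658203) 4.185818672180176 (263, 203, 35, 49)
box 520.6256103515625 -268.86370849609375 (64.58927917480469, 104.85466003417969) 74.32218170166016 (439, 191, 36, 48)
box 541.0108642578125 288.2051696777344 (64.45276641845703, 109.9068374633789) 75.39461517333984 (170, 185, 37, 51)
pan ((480.37738037109375, -110.55000305175781), 46.34674835205078) ((480.474853515625, -110.61845397949219), (89.53071594238281, 90.16020202636719), 119.41644287109375)
```

```bash
cat >> h.py <<'E'
B={'A':[541,288.2,-.255],'B':[501,95.8,.073],'C':[520.6,-268.9,-.273]}
E
python3 - <<'E'
from h import *
for k,(x,y,a) in B.items():
    for f in (0,np.pi,-np.pi):
        print(k,f,env.ik([x,y,92],quat(a+f)), env.ik([x,y,220],quat(a+f)))
x,y,a=B['C']
env.reach([x,y,200],quat(a))
s=env.read_state();print(s['time_s'],s['tool_pos'],s['force'],s['qpos'])
cv2.imwrite('pics/w1.png',viewer.camera('wrist'))
E
```

```text
A 0 [ 0.47   0.698  1.749 -0.     0.695  2.296] [ 0.47   0.507  1.713 -0.     0.921  2.296]
A 3.141592653589793 [ 0.47   0.698  1.749  0.     0.695 -0.846] [ 0.47   0.507  1.713  0.     0.921 -0.846]
A -3.141592653589793 [ 0.47   0.698  1.749  0.     0.695 -0.846] [ 0.47   0.507  1.713  0.     0.921 -0.846]
B 0 [ 0.166  0.607  1.982 -0.     0.553  1.663] [ 0.166  0.376  1.942 -0.     0.823  1.663]
B 3.141592653589793 [ 0.166  0.607  1.982  0.     0.553 -1.478] [ 0.166  0.376  1.942  0.     0.823 -1.478]
B -3.141592653589793 [ 0.166  0.607  1.982  0.     0.553 -1.478] [ 0.166  0.376  1.942  0.     0.823 -1.478]
C 0 [-0.497  0.673  1.811 -0.     0.657  1.347] [-0.497  0.473  1.775 -0.     0.894  1.347]
C 3.141592653589793 [-0.497  0.673  1.811  0.     0.657 -1.795] [-0.497  0.473  1.775  0.     0.894 -1.795]
C -3.141592653589793 [-0.497  0.673  1.811  0.     0.657 -1.795] [-0.497  0.473  1.775  0.     0.894 -1.795]
1.7917 [ 520.493 -269.546  200.199] [-0.527  0.785 -0.323] [-0.498  0.501  1.785 -0.     0.855  1.346]
```

View pics/w1.png

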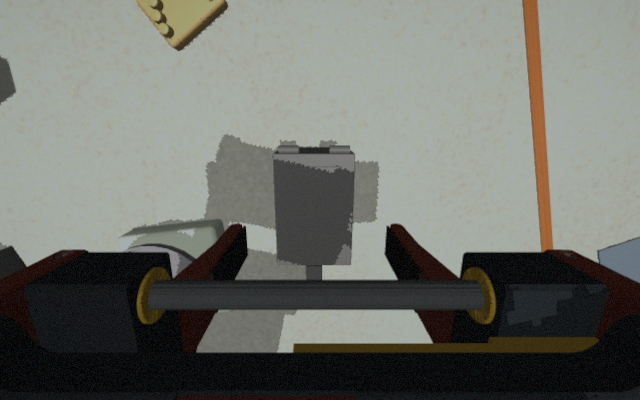

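The wrist view shows lid C centred between the fingers. Its corners are at about (274,153), (354,153), (352,264) and (276,262), with the tab at (314,270). I'll check these corners, then grasp and weigh C.

```bash
cat >> h.py <<'E'
def weigh(k,dz=50):
    x,y,a=B[k]; q=quat(a)
    env.reach([x,y,165],q); env.move_l([x,y,92],rate=150)
    env.hold(.25); f0=np.mean([(env.hold(.04),env.read_state()['force'])[1] for _ in range(5)],0)
    set_gripper(60); w=env.read_state()['width']
    env.move_l([x,y,92+dz],rate=120); env.hold(.35)
    f1=np.mean([(env.hold(.04),env.read_state()['force'])[1] for _ in range(6)],0); w2=env.read_state()['width']
    env.move_l([x,y,92.5],rate=90); env.hold(.1); s=env.read_state()
    set_gripper(88); env.move_l([x,y,180],rate=200)
    print(k,'f0',f0,'f1',f1,'dF',f1-f0,'w',w,w2,'torque',s['wrist_torque'],'t',env.read_state()['time_s'])
E
python3 - <<'E'
from h import *
P=viewer.camera_params('wrist');s=env.read_state()
w=onplane([(274,153),(354,153),(352,264),(276,262)],67,P,wristT(s,P))
x,y,a=B['C'];print(w); rel=(w[:,:2]-[x,y])@R.from_euler('z',a).as_matrix()[:2,:2];print('in box frame',rel)
cx=(rel[2:,0].mean()+48); print('centre x off by front edge',cx,' by rear',rel[:2,0].mean()-48)
weigh('C')
E
```

```text
[[ 578.799 -251.739   67.   ]
 [ 562.015 -311.417   67.   ]
 [ 470.139 -287.295   67.   ]
 [ 489.712 -224.705   67.   ]]
in box frame [[ 51.417  32.217]
 [ 51.345 -29.776]
 [-43.632 -31.319]
 [-41.66   34.23 ]]
centre x off by front edge 5.353701918529609  by rear 3.3809884950407394
C f0 [ 0.171  0.062 -0.289] f1 [ 0.559  0.121 -4.164] dF [ 0.387  0.06  -3.876] w 63.799458341707016 63.93604217375877 torque [ 0.067  0.019 -0.019] t 6.825
```

Run:
```python
from h import *
weigh('B'); weigh('A')
s=env.read_state();print(s['tool_pos'])
cv2.imwrite('pics/w2.png',viewer.camera('wrist'))
```

```text
B f0 [-0.189  0.233 -0.031] f1 [-0.188 -0.173 -2.73 ] dF [ 0.001 -0.406 -2.7  ] w 63.71901655592968 64.06700795113203 torque [ 0.016  0.018 -0.018] t 12.9083
A f0 [-0.44   0.356 -0.033] f1 [ 0.017  0.049 -2.707] dF [ 0.457 -0.307 -2.675] w 63.99541411382118 63.97692545260232 torque [0.063 0.008 0.01 ] t 18.4333
[540.664 288.026 179.652]
```

C is heavy (3.9 N against 2.7 N for both others). I'll turn the wrist half round so the camera sits on the robot side, and look at C again.

Run:
```python
from h import *
x,y,a=B['C']
u=np.array([np.cos(a),np.sin(a)])
p=np.array([x,y])-60*u
env.reach([*p,210],quat(a+np.pi)); env.hold(.2)
s=env.read_state();print(s['time_s'],s['tool_pos'],s['orientation'],s['qpos'])
im=viewer.camera('wrist');cv2.imwrite('pics/w3.png',im)
```

```text
22.1083 [ 462.925 -252.612  210.001] [ 0.136  0.991 -0.     0.   ] [-0.522  0.414  1.91   0.     0.817 -1.82 ]
```

View pics/w3.png

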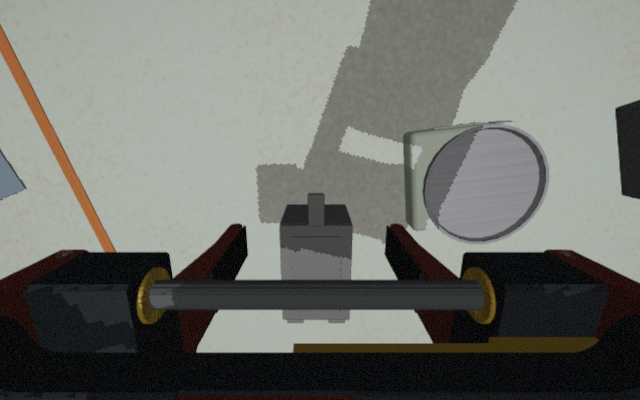

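The tab end is near (316,193). Lid C's front face spans about rows 205–232, and the pan is at (487,185). I'll zoom in for the edge rows.

Run:
```python
from h import *
im=cv2.imread('pics/w3.png');c=cv2.convertScaleAbs(cv2.resize(im[180:260,265:365],None,fx=6,fy=6,interpolation=cv2.INTER_CUBIC),alpha=1.6)
cv2.imwrite('pics/w3c.png',c)
P=viewer.camera_params('wrist');s=env.read_state();T=wristT(s,P)
x,y,a=B['C'];M=R.from_euler('z',a).as_matrix()[:2,:2]
for n,uv,z in [('tabend',(316,193),62),('tabend',(316,196),68),('bl',(288,205),0),('br',(346,205),0),('r225',(316,225),68),('r236',(316,236),67),('rearL',(281,320),67),('rearR',(350,320),67)]:
    w=onplane(uv,z,P,T)[0]; print(n,w,(w[:2]-[x,y])@M)
h=im.astype(int)[120:245,420:552];pm=cv2.inRange(im,(0,0,0),(255,255,255))
print('pan',onplane([(427,185),(545,175),(490,128),(485,240)],64,P,T))
```

```text
tabend [ 451.36  -248.505   62.   ] [-72.174   0.972]
tabend [ 452.439 -248.814   68.   ] [-71.052   0.964]
bl [ 470.808 -285.974    0.   ] [-43.344 -29.867]
br [ 488.101 -224.324    0.   ] [-43.314  34.163]
r225 [ 477.352 -255.794   68.   ] [-45.18    0.961]
r236 [ 487.586 -258.659   67.   ] [-34.553   0.96 ]
rearL [ 561.802 -314.296   67.   ] [ 51.916 -32.606]
rearR [ 579.684 -250.606   67.   ] [51.964 33.547]
pan [[ 469.539 -156.076   64.   ]
 [ 487.768  -59.378   64.   ]
 [ 436.895  -99.482   64.   ]
 [ 533.264 -114.693   64.   ]]
```

View pics/w3c.png

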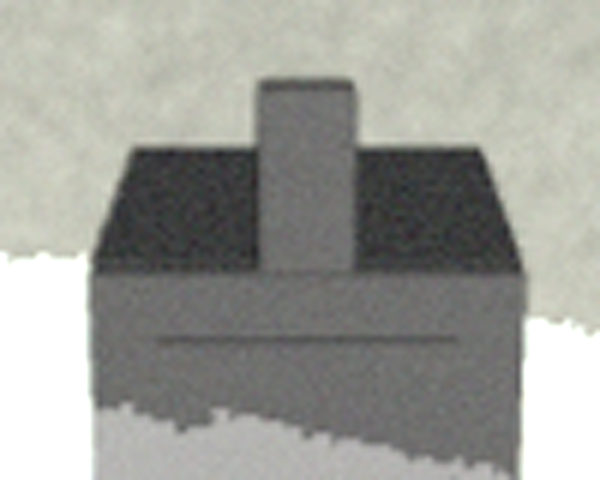

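The estimates agree: box C's centre is about 4 mm further along its axis, so the tab grip point is 60 mm in front of the recorded centre and the hinge 52 mm behind. Next I grip the tab and swing it to about 50°, then push it past upright with closed fingers.

```bash
cat >> h.py <<'E'
x,y,a=B['C'];u=np.array([np.cos(a),np.sin(a)]);v=np.array([-u[1],u[0]])
def W(bx,z,by=0.4): return np.array([*(np.array([x,y])+bx*u+by*v),z])
E
python3 - <<'E'
from h import *
set_gripper(40)
env.move_l(W(-59.8,134),rate=120)
set_gripper(10); s=env.read_state(); print('w',s['width'],s['force'])
for d in (8,17,26,35,44,52):
    t=np.radians(d); px=-112*np.cos(t)-3*np.sin(t); pz=112*np.sin(t)+3*np.cos(t)
    env.move_l(W(52.2+px,62+pz+69),rate=60); s=env.read_state(); print(d,s['force'],s['width'])
set_gripper(30)
p=env.read_state()['tool_pos']; print(p, env.read_state()['time_s'])
cv2.imwrite('pics/s4.png',viewer.camera('side'))
E
```

```text
w 13.42279941776426 [-0.595 -0.497  2.253]
8 [-0.504 -0.59  -1.409] 13.77564172195194
17 [ 0.069  0.05  -1.653] 13.625268153142525
26 [ 0.642 -0.416 -0.938] 13.516911476604035
35 [ 1.693  0.196 -0.392] 13.521961802316657
44 [ 0.862 -0.231 -0.852] 13.294883078382766
52 [ 1.282 -0.808 -0.999] 13.422259636044522
[ 502.272 -263.352  221.113] 27.3917
```

View pics/s4.png

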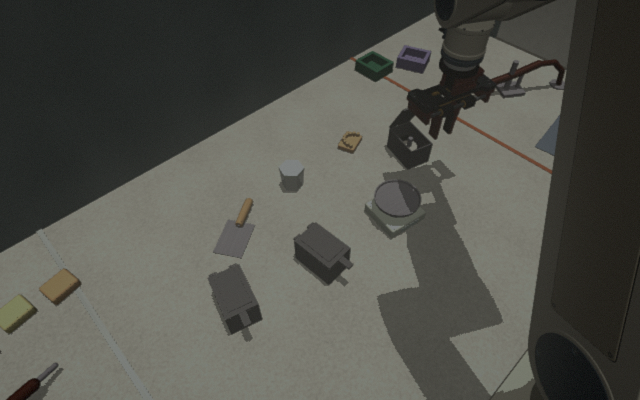

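The lid is up about 52° with the box still in place and forces under 2.5 N. Now I push it past upright.

Run:
```python
from h import *
env.move_l(W(-64,221),rate=150); set_gripper(0)
env.move_l(W(-64,212),rate=100)
print(env.move_l(W(40,212),rate=100,f_stop=6),env.read_state()['force'])
print(env.move_l(W(72,212),rate=60,f_stop=6),env.read_state()['force'],env.read_state()['tool_pos'])
env.move_l(W(4,212),rate=150); set_gripper(34); env.hold(.1)
s=env.read_state();print(s['time_s'],s['tool_pos'],s['width'])
cv2.imwrite('pics/w5.png',viewer.camera('wrist'))
```

```text
False [-0.077 -0.099  0.551]
False [0.067 0.399 0.607] [ 589.952 -287.815  211.711]
32.0333 [ 524.556 -269.588  211.998] 34.02379823480088
```

View pics/w5.png

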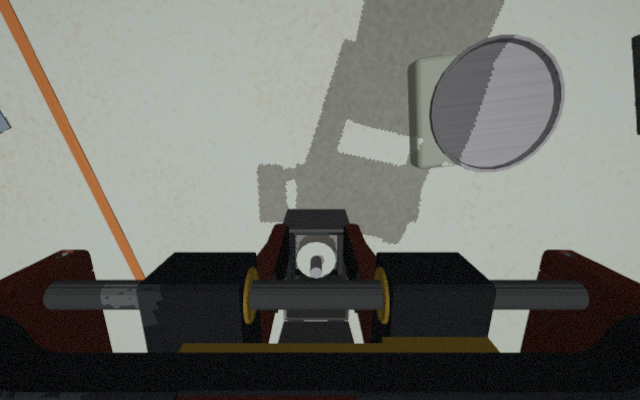

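Box C is fully open. The blank's disc is centred near (317,259), its stub rises from there to a top near (316,272), and the pan centre is near (497,103). I'll fit the disc and pan by mask.

Run:
```python
from h import *
im=cv2.imread('pics/w5.png');g=cv2.cvtColor(im,cv2.COLOR_BGR2GRAY)
P=viewer.camera_params('wrist');s=env.read_state();T=wristT(s,P)
M=np.array([u,v]).T
m=np.zeros_like(g);m[235:285,290:345]=(g[235:285,290:345]>150)*255
cs,_=cv2.findContours(m,cv2.RETR_EXTERNAL,cv2.CHAIN_APPROX_NONE);c=max(cs,key=cv2.contourArea)
(cu,cv_),r=cv2.minEnclosingCircle(c);print('disc px',cu,cv_,r,cv2.boundingRect(c))
for n,p,z in [('disc',(cu,cv_),30),('discL',(cu-r,cv_),30),('discR',(cu+r,cv_),30),('stub',(316,272),56)]:
    w=onplane(p,z,P,T)[0];print(n,w,(w[:2]-[x,y])@M)
print(g[248:290:2,316])
pts=onplane([(430,104),(563,97),(508,35),(485,171)],66,P,T)
print(pts)
# fit circle
A=np.c_[2*pts[:,:2],np.ones(4)];k=np.linalg.lstsq(A,(pts[:,:2]**2).sum(1),rcond=None)[0];print('pan',k[:2],np.sqrt(k[2]+k[:2]@k[:2]))
```

```text
disc px 315.7631530761719 259.5 19.295339584350586 (297, 242, 39, 35)
disc [ 590.464 -287.405   30.   ] [72.266  1.017]
discL [ 584.964 -306.991   30.   ] [ 72.251 -19.326]
discR [ 595.964 -267.818   30.   ] [72.282 21.362]
stub [ 590.303 -287.134   56.   ] [72.038  1.235]
[183 180 180 183  62  55  59  53  54  53 144 151 149 150 150 100  29  37
  37  51  41]
[[ 467.451 -159.758   66.   ]
 [ 490.352  -58.936   66.   ]
 [ 435.046  -96.106   66.   ]
 [ 532.445 -124.392   66.   ]]
pan [ 483.632 -110.428] 51.32072518342621
```

The disc sits at +72 mm along the box axis, when it should be at +4. The push dragged the whole box about 68 mm because the tab jammed on the finger instead of sliding. The box is still upright and straight. I'll get the lid angle and box pose from the side view, with the arm backed off.

Run:
```python
from h import *
env.move_l(W(-60,260),rate=200); env.hold(.1)
s=env.read_state();print(s['time_s'])
im=viewer.camera('side');cv2.imwrite('pics/s6f.png',im); t=viewer.camera('top');cv2.imwrite('pics/t6f.png',t)
a_=cv2.resize(im[80:200,360:480],(590,590),interpolation=cv2.INTER_CUBIC)
cv2.imwrite('pics/s6.png',cv2.convertScaleAbs(a_,alpha=2))
cv2.imwrite('pics/t6.png',cv2.convertScaleAbs(cv2.resize(t[110:260,400:520],(472,590),interpolation=cv2.INTER_CUBIC),alpha=2))
```

```text
32.7333
```

View pics/s6.png

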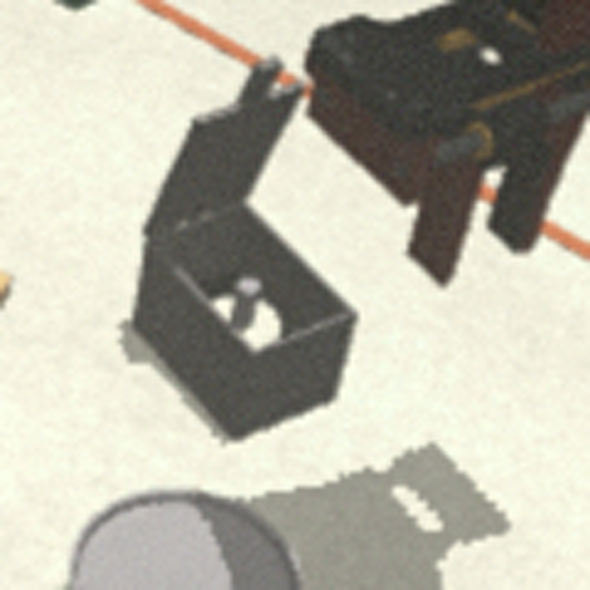

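The box is open, upright, and clear of both scale and cast, with the lid roughly upright. In crop pixels the tab end is at (270,68), hinge corner (148,235), lid corner (195,120), front rim corners (258,352) and (355,317), and stub top (250,285).

Run:
```python
from h import *
P=viewer.camera_params('side');T=P['pose']
f=lambda X,Y:(360+X*120/590-.5,80+Y*120/590-.5)
def bf(p): return (p[:2]-[x,y])@np.array([u,v]).T
for n,X,Y,z in [('rimF+',258,352,62),('rimF-',355,317,62),('botF+',232,440,0),('hinge+',148,235,62),('stub',250,285,56)]:
    p=onplane(f(X,Y),z,P,T)[0];print(n,p,bf(p))
def vp(X,Y,by):
    uv=f(X,Y);d=T[:3,:3]@np.array([(uv[0]-P['cx'])/P['fx'],-(uv[1]-P['cy'])/P['fy'],-1]);o=T[:3,3]
    n=np.array([*v,0]);t=(by-(o-np.array([x,y,0]))@n)/(d@n);p=o+t*d;return np.r_[bf(p),p[2]]
h=vp(148,235,33);l=vp(195,120,33);print('hinge',h,'lidcorner',l,'len',np.hypot(*(l-h)[[0,2]]),'ang',np.degrees(np.arctan2(l[2]-h[2],h[0]-l[0])))
e=vp(270,68,.5);print('tabend',e,'ang',np.degrees(np.arctan2(e[2]-62,119.5-e[0])))
for F in (0,np.pi):
  print([env.ik(W(b,zz),quat(a+F)) is not None for b,zz in ((72,112),(85,245),(160,240),(72,300))])
```

```text
rimF+ [ 551.14  -246.907   62.   ] [23.479 29.412]
rimF- [ 533.696 -301.627   62.   ] [ 21.434 -27.984]
botF+ [ 553.078 -243.917    0.   ] [24.539 32.815]
hinge+ [ 645.014 -273.181   62.   ] [120.961  29.422]
stub [ 588.141 -287.683   56.   ] [70.104  0.123]
hinge [116.597  33.     66.817] lidcorner [ 95.341  33.    154.876] len 90.58820662214742 ang 76.42916743119002
tabend [ 86.785   0.5   179.287] ang 74.41461650005404
[True, True, True, True]
[True, True, True, True]
```

The box centre is now about +71, the hinge about +119, and the lid about 75° open. I'll push again at tab height, where there's the most leverage and no jamming geometry, then check where things ended up.

Run:
```python
from h import *
set_gripper(0); env.move_l(W(40,237),rate=200)
for b in (75,100,120,146):
    r=env.move_l(W(b,237),rate=50 if b>75 else 120,f_stop=8); print(b,r,env.read_state()['force'])
env.move_l(W(40,237),rate=200); set_gripper(34); env.hold(.1)
s=env.read_state();print(s['time_s'],s['tool_pos'])
im=viewer.camera('wrist');cv2.imwrite('pics/w7.png',im);t=viewer.camera('side');cv2.imwrite('pics/s7f.png',t)
a_=cv2.resize(t[70:190,360:480],(480,480),interpolation=cv2.INTER_CUBIC)
cv2.imwrite('pics/m7.png',np.hstack([im[160:360,200:440].repeat(2,0).repeat(2,1)[:400,:320*1+0] if 0 else cv2.resize(im[200:360,256:376],(320,427)),cv2.convertScaleAbs(a_,alpha=2)[:427]]))
```

```text
75 False [-1.475 -0.988 -0.455]
100 False [ 0.219  0.45  -0.63 ]
120 False [-0.921 -0.33  -1.102]
146 False [-0.485 -0.122 -0.273]
37.9583 [ 559.232 -279.311  237.016]
```

View pics/m7.png

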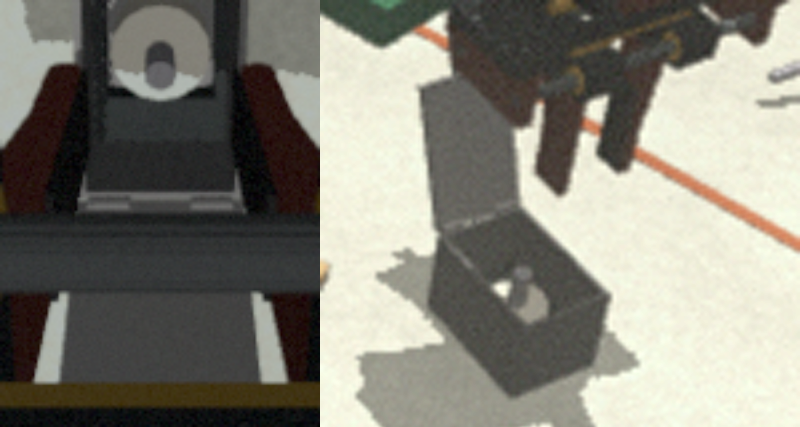

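The lid now leans back past upright, and the box's pixels are nearly where they were. Stub top is at about wrist pixel (316,228.5), disc centre (316,219.5). I'll compute the lid angle and stub position.

Run:
```python
from h import *
P=viewer.camera_params('side');T=P['pose'];M=np.array([u,v]).T
bf=lambda p:(p[:2]-[x,y])@M
def vp(uv,by):
    d=T[:3,:3]@np.array([(uv[0]-P['cx'])/P['fx'],-(uv[1]-P['cy'])/P['fy'],-1]);o=T[:3,3]
    n=np.array([*v,0]);t=(by-(o-np.array([x,y,0]))@n)/(d@n);p=o+t*d;return np.r_[bf(p),p[2]]
h=vp((389.4,127.5),32.5);l=vp((384.6,91.5),32.5);print(h,l,'len',np.hypot(*(l-h)[[0,2]]),'ang',np.degrees(np.arctan2(l[2]-h[2],h[0]-l[0])))
print('stub side',bf(onplane((409.6,137.6),56,P,T)[0]),'front+',bf(onplane((360+195/4-.5,70+322/4-.5),62,P,T)[0]))
P=viewer.camera_params('wrist');T=wristT(env.read_state(),P)
print('stub',bf(onplane((315.6,228),56,P,T)[0]),'disc',bf(onplane((315.6,219),30,P,T)[0]))
im=cv2.imread('pics/w7.png');g=cv2.cvtColor(im,cv2.COLOR_BGR2GRAY)
print(g[222:236,316],g[228,306:326])
```

```text
[117.871  32.5    64.958] [157.191  32.5   149.226] len 92.98951964788212 ang 115.01409729401115
stub side [70.57  2.07] front+ [30.783 35.195]
stub [72.537  0.894] disc [71.91  0.89]
[ 52  88 100  97 100  98 100  99 101 100 100 131 169 181] [171 167 176 180 138 102 103 100  97 100 100 100 101  98  97 106 166 180
 171 167]
```

The lid is at 115° and the stub is at (+72, +0.7), with both views agreeing to about 2 mm. Now I grip the stub, lift, check its weight, and place it.

Run:
```python
from h import *
import sys
F=lambda: np.mean([(env.hold(.03),env.read_state()['force'])[1] for _ in range(6)],0)
set_gripper(22)
env.move_l(W(71.8,150,.7),rate=200)
print('desc',env.move_l(W(71.8,114,.7),rate=60,f_stop=6)); f0=F()
set_gripper(4); s=env.read_state(); print('w',s['width'],s['tool_pos'],s['time_s'])
if not 10<s['width']<14: sys.exit('bad grip')
z0=s['tool_pos'][2]
env.move_l(W(71.8,140,.7),rate=50); env.move_l(W(71.8,240,.7),rate=150); env.hold(.2)
f1=F(); s=env.read_state(); print('dF',f1-f0,s['width'],s['time_s'])
if not (9<s['width']<14): sys.exit('lost')
env.move_l([482.5,-110,240],rate=150); env.hold(.1)
print(z0,env.read_state()['time_s'],env.read_state()['width'])
t=viewer.camera('side'); cv2.imwrite('pics/s8.png',cv2.convertScaleAbs(cv2.resize(t[60:250,300:500],(600,570),interpolation=cv2.INTER_CUBIC),alpha=1.8))
```

```text
desc False
w 11.38298023926632 [ 590.031 -287.69   114.209] 40.3917
dF [-0.238  0.21  -2.467] 10.939846569530667 42.275
114.20888293629781 43.9083 10.971974511189462
```

View pics/s8.png

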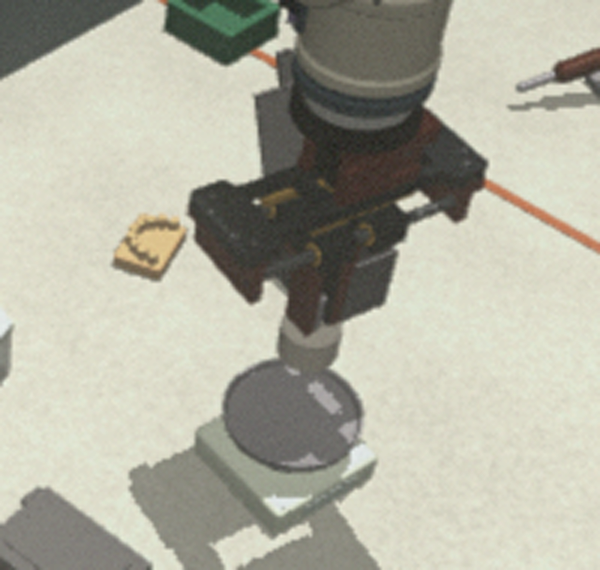

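The blank hangs upright above the pan. It weighs 2.5 N, which matches zirconia. Lowering gently.

Run:
```python
from h import *
env.move_l([482.5,-110,175],rate=80); env.hold(.3)
F=lambda: np.mean([(env.hold(.02),env.read_state()['force'])[1] for _ in range(6)],0)
f0=F(); print('f0',f0)
for z in (172,170,168.5,167.5,166.5,165.5):
    env.move_l([482.5,-110,z],rate=20); f=F(); print(z,env.read_state()['tool_pos'][2],(f-f0)[2])
    if f[2]-f0[2]>2.1: break
set_gripper(26); env.hold(.15); s=env.read_state(); print(s['width'],s['force'])
env.move_l([482.5,-110,215],rate=60)
env.move_l([482.5,-110,270],rate=200)
env.move_l([400,-80,300],rate=200); env.hold(.3)
print(env.read_state()['time_s'])
im=viewer.camera('side'); t=viewer.camera('top'); cv2.imwrite('pics/s9f.png',im); cv2.imwrite('pics/t9f.png',t)
cv2.imwrite('pics/m9.png',cv2.convertScaleAbs(np.hstack([cv2.resize(im[70:340,190:470],(415,400),interpolation=cv2.INTER_CUBIC),cv2.resize(t[110:270,150:500],(385,176)) if 0 else cv2.resize(t[90:290,330:520],(380,400),interpolation=cv2.INTER_CUBIC)]),alpha=1.7))
```

```text
f0 [-0.192  0.246 -1.902]
172 171.88806450528898 -0.6639186382981423
170 169.98986626792092 -0.3871690051994048
168.5 168.55522008514467 0.6358235550432323
167.5 167.55506257103602 1.1173624749777762
166.5 166.5383716369127 1.7834767063567396
165.5 165.54812554940273 2.7897656304709457
26.328517155908568 [-0.279  0.328  0.458]
50.4083
```

View pics/m9.png

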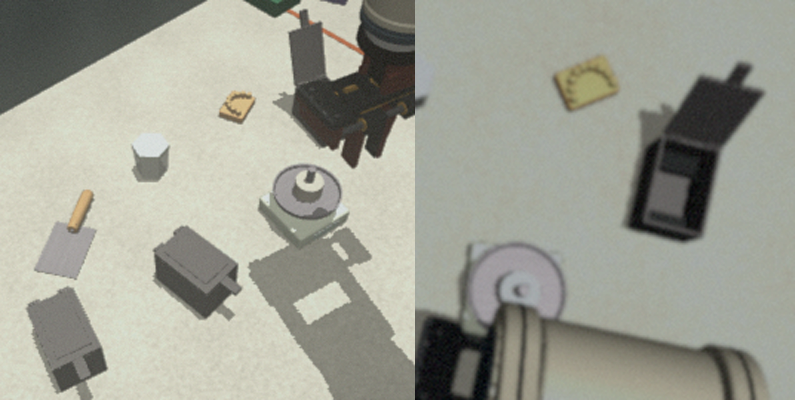

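The blank stands upright near the middle of the pan. Box C is upright, open and empty. A and B are shut, the bystanders haven't moved, and the gripper is clear.

```bash
python3 -c "
from h import *
print(workorder.sign_off(), env.read_state()['time_s'])"
```

```text
the job is handed in; nothing more can be done
the job is handed in; nothing more can be done
```

The zirconia blank is standing on the scale's pan, and I handed the job in at about 50 s of the 72 s allowed.

- **Finding the heavy box:** I lifted all three boxes and set each back down upright. The right-hand box (C, at y ≈ -269 mm) weighed 3.9 N. The other two (A and B) weighed 2.7 N each. C's reading is a little below the expected 4.1–5.0 N, but far enough above the others to decide.
- **Opening and placing:** I swung C's lid back to about 115° and lifted the blank out by its stub. It weighed 2.5 N, which fits zirconia. I lowered it onto the pan in small steps and opened the fingers once the pan carried its weight (about 2.8 N, far below the 7 N limit).
- **What went wrong:** my first push on the half-open lid jammed and slid box C about 68 mm along the bench, away from the robot. It stayed upright and clear of the scale and cast, so I left it there and measured its position again. A second push at tab height opened the lid without moving the box noticeably.
- **Last check:** the final side and top pictures show the blank upright near the middle of the pan and box C open and empty. The other two boxes are shut, the cast, jar and spatula look unmoved, and the gripper is touching nothing. I judged the bystanders by eye, without measuring them.

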